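Roll a turned blank along the checking board to the band

TASK

A round wooden blank lies near one end of the cork-faced checking board. Check it for straightness: with the fingertips pushing on its upper half only, roll it along the board, turning over and over rather than skidding, until it comes to rest lying along the dark inlaid band near the other end, resting on the band. Never pinch or lift the blank, keep it on the board, and leave the tools round about alone.

Things in the scene. Friction and masses are not known exactly. Their poses are not given: they have to be found in the camera images.
- blank: Plain solid wooden cylinder lying on its side on the board: diameter 60 mm, length 140 mm, about 0.3 kg. Origin at its centre, 30 mm above the board's face. Own x along its length; y and z turn with it; z starts up, towards a thin pencil line along its top. Waxed: friction about 0.3 on board and fingers, some rolling resistance: pushed slowly it rolls ahead of the fingertips and stops within 1 cm of being let go.
- band: Dark wooden band let into the board's face, 20 mm wide and 205 mm long, flush (cannot be felt). Origin at its centre, on the board's face. Own x axis along its length, own y across it, along the board. It lies near whichever end of the board the blank does not start at, 160 to 290 mm from the blank.
- board: Fixed flat checking board, 220 x 380 mm, 12 mm thick, cork face with wooden lipping on the long edges, flat on the bench. Origin at the centre of its underside; own y along its length (the rolling direction, either way), own x across it, z up; its face is 12 mm above the bench. Blank and band lie across it to within a few degrees.
- block_plane: Block plane, 49 x 160 x 47 mm, loose beyond the board; origin under its centre. Leave alone.
- brush_jar: Glass jar, diameter 66 mm, 86 mm high, loose beyond the board; origin under its centre. Leave alone.
- spring_clamp: Spring clamp, 79 x 131 x 17 mm, lying left of the vice; origin under its centre. Leave alone.
- screwdriver: Screwdriver, 27 x 204 x 26 mm, lying between board and robot; origin under its centre. Leave alone.

How it is judged:
On the way, in this order (a step that is already met when the one before it is completed fails the run):
1. the blank has rolled half over, its pencil line underneath (angle between blank's own z axis and vertical above 2.5 rad), for 0.05 s.
2. the blank has rolled on, so that its pencil line has come up to the side again (about three quarters of a turn) (angle between blank's own z axis and vertical below 1.75 rad), for 0.05 s.
At the end, for the whole second after the job is handed in: The blank lies at rest on the board with its axis over the dark band (within 10 mm of the band's centre line), within 8 degrees of parallel to it, its middle within 40 mm of the band's middle (y of blank in the frame of band between -0.01 and 0.01 m and x of blank in the frame of band between -0.04 and 0.04 m and angle between the x axis of blank and the x axis of band, either way round below 0.14 rad and height (world z) of blank between 0.039 and 0.046 m and linear speed of blank below 0.01 m/s and angular speed of blank below 0.3 rad/s); the robot touches nothing.
It fails at once if the blank is lifted or leaves the board (height (world z) of blank above 0.052 m or height (world z) of blank below 0.036 m).
It fails at once if the blank is tipped on end (angle between blank's own x axis and vertical below 1.32 rad or angle between blank's own x axis and vertical above 1.82 rad).
It fails at once if the fingertips push the blank below its mid-height (contact force between the fingers and blank above 0.3 N and height (world z) of the grasp point below 0.057 m).
It fails at once if a tool or the jar on the bench is disturbed (moved more than 20 mm) (distance of any of block_plane, brush_jar, spring_clamp, screwdriver from where it was at the start of the episode above 0.02 m).
It also fails if it takes over 45 s, if anything falls off the work surface, if the arm or the gripper's body presses on something with over 40 N, if the wrist force passes 120 N, or if a joint passes its speed limit or range.

ROBOT

A 7-joint arm with a two-finger parallel gripper is mounted at the origin on a cart in front of the work surface, level with it; the furniture and walls round the work are solid. World frame = base frame: x ahead of the robot, y to its left, z up, the work surface at z = 0. Lengths are in m, angles in rad, forces in N, time in s.
With the tool pointing down it reaches from about 0.4 to 0.925 m from the base axis. Payload 4.1 kg.
Tool frame: the origin (TCP) lies between the finger pads; the fingertips stand bot.nose_length ahead of it and the grasp point (between the pads) lies 8 mm behind it (bot.nose_length is the distance from the TCP to the fingertips, in m); z points along the fingers, y is the direction in which the jaws open and shut (so a half turn about z gives the same grasp; the last joint's range is limited). The gripper opens to 85 mm and grips with 20 to 120 N. Pads are 22 mm wide; open, the fingers measure 114 mm over their backs; the gripper's body (76 mm by 85 mm) begins 54 mm behind the grasp point. The pads swing forward as they close: fully open they stand 13 mm farther back than shut.
Start: joints at [-1.257, 0.398, 0.045, 1.537, -0.019, 1.207, -0.051], TCP at [0.261, 0.595, 0.242] pointing down, gripper open.
Joint ranges: [-2.82, 2.82], [-0.49, 2.23], [-1.37, 1.46], [0, 2.46], [-1.36, 4.5], [0.23, 2], [-2.94, 2.94]. Speed limits (rad/s): [2.57, 2.57, 3.14, 3.14, 3.14, 3.14, 3.14].

INTERFACE

Orientations are given as a rotation vector (axis times angle).
In Python, from workcell import bot gives the robot as it stands.
- The arm moves only by the shell command python3 -m pendant 'ROWS' [FORCE]. ROWS is JSON, a list of rows, each a list of 3 entries, a list of its own where there are three numbers: the turn, a rotation vector about the tool's x, y, z in rad, then the shift along the tool's x, y, z in cm, then the closure, from 0 (fully open) to 1 (shut). In form: [[[wx, wy, wz], [x, y, z], fingers], ...]. A call has 1 to 20 rows; each row is the pose to reach, as a shift and turn from the pose commanded when the call began, along the tool's axes at that moment; what a row does not reach only later rows make up. A row lasts 1/10 s, in which the tool goes at most 50 mm and 8.59 degrees, less where a joint would pass 70% of its speed; a pose out of reach is approached as far as the arm can. A call with a gripper value outside its range is refused whole. The fingers move at their own pace and stop on an object; FORCE is the grip in N (left out, the last holds). Time passes only in rows, so rows that repeat a pose let the fingers close. It gives the time, the measured TCP pose, the force and the opening at its end, in the units of the state.
- bot.read_state(): the state, without advancing time (a new reading comes with each control period).
- bot.grab_frame(name): name is "side" or "top"; returns (picture, depth): 420x560x3 uint8, blue, green, red; 420x560 float32, m along the optical axis (not along the pixel's ray), 0 where there is no reading.
- bot.camera_info(name): a dict with "camera_matrix" (3x3 intrinsics, pixels), "k1" (the pictures are not rectified: a ray, as slopes to the right and down, at radius r is drawn at 1 + k1 r^2 times it, then the intrinsics apply), "rvec" (rotation vector, rad) and "tvec" (3), from world to camera coordinates, as OpenCV has them. Camera axes: x right, y down, z forward; pixel columns grow to the right and rows downward; lengths in m; the calibration is good to about 2 mm. A picture is of the moment at which its call begins. camera_info takes no time and is no camera call.
- bot.hand_in(): hands the job in, once; it reports no verdict.
The state is a dict: "clock": time; "joints": joint angles; "joint_velocities": joint speeds; "effort": joint torques, N m; "tcp_pos": TCP position; "eef_rot": TCP orientation; "ft_force": force on the tool from outside, world axes, zero at the start; "moment": the same for the moment, N m; "grip_width": opening from 0.0 (shut) to 1.0 (fully open).
Only numpy, scipy, OpenCV 4.12 (cv2) and the standard library are available. Lean on these libraries where they do the work, as an engineer would, in place of code of your own. Each camera call takes 0.05 s, during which the arm holds its last target. There are 200 camera calls.

## Working session

There is one attempt and no reset: what is moved stays moved. The work goes in short steps, Python scripts to look and compute and a shell command to move; the robot and the scene stay as the last step left them, time stands still between calls to the robot, and variables do not carry over. Pictures are saved under pics/ and viewed, about 8 in all and at most 12, crops included, and the job is handed in when it is done.

```bash
mkdir -p pics; python3 - <<'E'
from workcell import bot
import cv2
s=bot.read_state()
print(s, bot.nose_length)
for n in("top","side"):
    p,d=bot.grab_frame(n); cv2.imwrite(f"pics/{n}0.png",p); c=bot.camera_info(n);print(n,c)
E
```

```text
{'clock': 0.0, 'joints': array([-1.25696848,  0.39923717,  0.04505307,  1.53787373, -0.01872149,
        1.20690691, -0.05070157]), 'joint_velocities': array([-9.97071805e-05,  1.04410753e-04,  3.34442495e-04,  1.37483553e-03,
       -5.61335232e-04, -1.19114715e-03,  2.41839105e-03]), 'effort': array([-5.58097890e-04, -4.75124538e+01,  1.36455540e+00, -2.54219127e+01,
        1.16781486e-02,  9.48352186e-03,  4.78709808e-06]), 'tcp_pos': array([0.26051814, 0.59483865, 0.24123743]), 'eef_rot': array([-0.6436836 , -3.07465032,  0.00311418]), 'ft_force': array([-0.21169282,  0.51862057, -0.05200371]), 'moment': array([ 0.001247  , -0.02034027,  0.0118323 ]), 'grip_width': 1.000620049867409} 0.011
top {'camera_matrix': array([[520.75120133,   0.        , 289.69583265],
       [  0.        , 520.75120133, 211.56999442],
       [  0.        ,   0.        ,   1.        ]]), 'k1': -0.14287758283771224, 'rvec': array([ 2.20192539, -2.14846927,  0.11153907]), 'tvec': array([-0.01502952,  0.55323879,  1.5250337 ])}
side {'camera_matrix': array([[544.87058398,   0.        , 284.36458107],
       [  0.        , 544.87058398, 211.98670933],
       [  0.        ,   0.        ,   1.        ]]), 'k1': -0.22123090494610037, 'rvec': array([ 1.95908985,  1.2979979 , -0.60197885]), 'tvec': array([-0.20243892, -0.26572022,  2.10303985])}
```

View pics/top0.png

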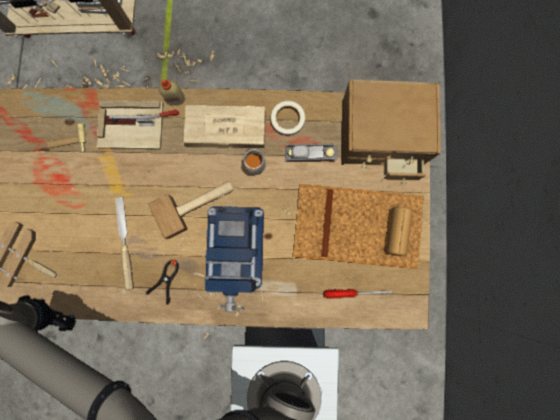

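View pics/side0.png

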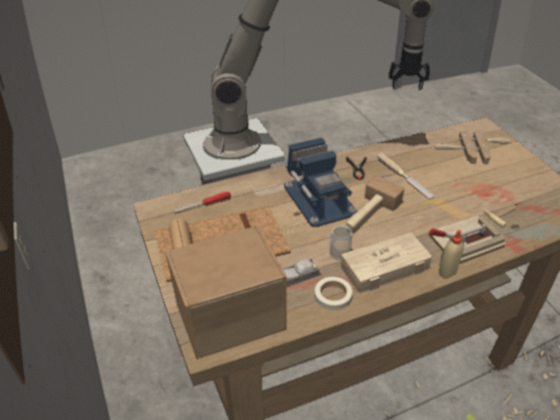

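Top view: the blank lies at about (398,231) and the band at about (327,222). The board spans columns 295–423, there is a tall crate at (392,120), the vice is at (235,250) and the screwdriver at (355,294). I'll enlarge the board.

```bash
python3 - <<'E'
import cv2
p=cv2.imread("pics/top0.png")[175:305,285:435]
cv2.imwrite("pics/crop0.png",cv2.resize(p,None,fx=5,fy=4.5 if 0 else 4.6,interpolation=cv2.INTER_CUBIC)[:598])
E
cat > h.py <<'E'
from workcell import bot
import cv2, numpy as np
def w2p(P,n="top"):
    c=bot.camera_info(n); R=cv2.Rodrigues(c["rvec"])[0]
    q=(R@np.atleast_2d(P).T).T+c["tvec"]; s=q[:,:2]/q[:,2:]
    s=s*(1+c["k1"]*(s**2).sum(1,keepdims=True)); K=c["camera_matrix"]
    return s*[K[0,0],K[1,1]]+K[:2,2]
def p2w(uv,z,n="top"):
    c=bot.camera_info(n); R=cv2.Rodrigues(c["rvec"])[0]
    u=cv2.undistortPoints(np.float64(uv).reshape(-1,1,2),c["camera_matrix"],np.array([c["k1"],0,0,0])).reshape(-1,2)
    r=np.c_[u,np.ones(len(u))]@R; o=-R.T@c["tvec"]
    return o+r*((z-o[2])/r[:,2:])
E
python3 - <<'E'
from h import *
np.set_printoptions(precision=4,suppress=True)
print("board corners",p2w([[298,185],[424,193],[420,267],[294,258]],.012))
print("band",p2w([[328.5,190],[326,255]],.012))
print("blank top",p2w([[402,207],[396,255]],.072))
p,d=bot.grab_frame("top")
print(d[231,398],d[222,345], d[120,390])
E
```

```text
board corners [[ 0.6362 -0.0247  0.012 ]
 [ 0.622  -0.4102  0.012 ]
 [ 0.3968 -0.3984  0.012 ]
 [ 0.4159 -0.0177  0.012 ]]
band [[ 0.6233 -0.1173  0.012 ]
 [ 0.4271 -0.1132  0.012 ]]
blank top [[ 0.5706 -0.3286  0.072 ]
 [ 0.4305 -0.3118  0.072 ]]
1.5099934 1.5696511 1.3943093
```

View pics/crop0.png

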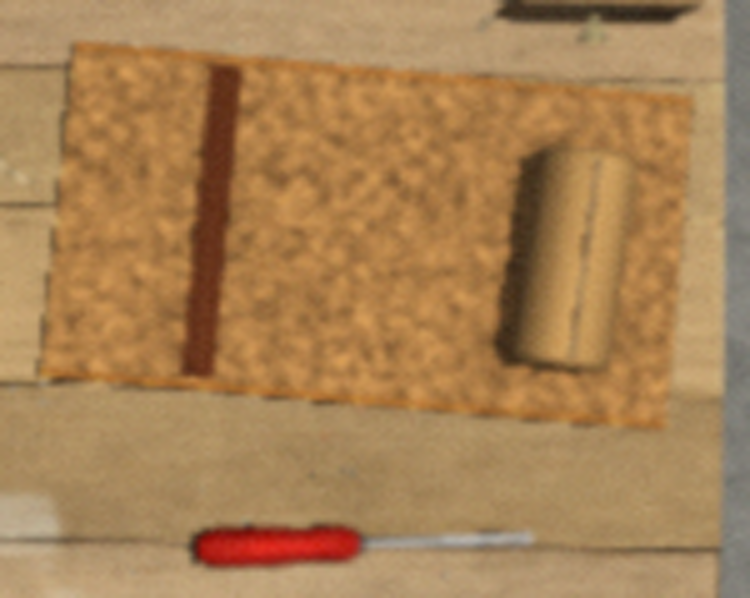

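Crop: the band's centre line runs from (226,66) to (198,375), and the pencil line from (600,155) to (573,358), at 5 × 4.6 scale.

```bash
python3 - <<'E'
from h import *
np.set_printoptions(precision=4,suppress=True)
f=lambda a:np.array(a)/[5,4.6]+[285,175]
b=p2w(f([[75,43],[692,97],[666,428],[42,377]]),.012); print(b)
print("board c",b.mean(0))
dx=b[0]-b[3]+b[1]-b[2];print("board x ang",np.arctan2(dx[1],dx[0]))
dy=b[0]-b[1]+b[3]-b[2];print("board y ang",np.arctan2(dy[1],dy[0])-np.pi/2,np.linalg.norm(b[0]-b[1]),np.linalg.norm(b[0]-b[3]))
for n,a,z in(("band",[[226,66],[198,375]],.012),("pencil",[[600,155],[573,358]],.072)):
    q=p2w(f(a),z);d=q[0]-q[1];print(n,q,q.mean(0),np.linalg.norm(d),np.arctan2(d[1],d[0]))
# blank from silhouettes: fit edges by projecting model
from scipy.optimize import least_squares
obs=f([[543,150],[635,155],[517,362],[607,368]])
def res(v):
    x,y,a=v; ax=np.array([np.cos(a),np.sin(a),0]); no=np.array([-ax[1],ax[0],0]); o=[]
    C=bot.camera_info("top");R=cv2.Rodrigues(C["rvec"])[0];cam=-R.T@C["tvec"]
    for s in(1,-1):
        t=np.linspace(0,np.pi,60)
        P=np.array([x,y,.042])+s*.07*ax+.03*(np.cos(t)[:,None]*no+np.sin(t)[:,None]*[0,0,1])
        u=w2p(P); o+=[u[:,0].min(),u[:,0].max()]
    return np.array(o)-obs[:,0]
r=least_squares(res,[.5,-.32,-.1]);print(r.x,r.fun)
q=p2w(f([[589,152],[562,366]]),.06);print(q.mean(0))
E
```

```text
[[ 0.6383 -0.0307  0.012 ]
 [ 0.6125 -0.4083  0.012 ]
 [ 0.3936 -0.3929  0.012 ]
 [ 0.419  -0.0159  0.012 ]]
board c [ 0.5158 -0.2119  0.012 ]
board x ang -0.06900755299285724
board y ang -0.06784287189393767 0.3785570595344288 0.21980917640391934
band [[ 0.6254 -0.1224  0.012 ]
 [ 0.4225 -0.1091  0.012 ]] [ 0.524  -0.1157  0.012 ] 0.20337399156466893 -0.0653627245172119
pencil [[ 0.5659 -0.3375  0.072 ]
 [ 0.437  -0.3223  0.072 ]] [ 0.5015 -0.3299  0.072 ] 0.12977118719826053 -0.11747214420064728
[ 1.4046 -0.3404 -0.1581] [ 0.1926 -0.1911 -0.2059  0.2044]
[ 0.5005 -0.3261  0.06  ]
```

```bash
cat >> h.py <<'E'
from scipy.spatial.transform import Rotation as Ro
def plan(pos,head):
    """tool-frame turn and shift (cm) from present pose to tool-down with tool y at heading head"""
    s=bot.read_state(); R=Ro.from_rotvec(s["eef_rot"])
    y=np.array([np.cos(head),np.sin(head),0]); z=np.array([0,0,-1.]); T=Ro.from_matrix(np.c_[np.cross(y,z),y,z])
    np.set_printoptions(precision=3,suppress=True)
    print("turn",(R.inv()*T).as_rotvec(),"shift",R.inv().apply(np.array(pos)-s["tcp_pos"])*100)
E
python3 - <<'E'
from h import *
p,d=bot.grab_frame("top")
print("vice min depth",d[200:310,205:265].min(), "crate", d[80:170,340:440].min())
print("crate front", p2w([[343,160],[438,165],[405,178]],.0))
print("crate front top", p2w([[343,152],[438,156]],.17))
from scipy.optimize import least_squares
f=lambda a:np.array(a)/[5,4.6]+[285,175]
obs=f([[543,150],[635,155],[517,362],[607,368]])
def res(v):
    y,a=v; ax=np.array([np.cos(a),np.sin(a),0]); no=np.array([-ax[1],ax[0],0]); o=[]
    for s in(1,-1):
        t=np.linspace(0,np.pi,60)
        P=np.array([.501,y,.042])+s*.07*ax+.03*(np.cos(t)[:,None]*no+np.sin(t)[:,None]*[0,0,1])
        u=w2p(P); o+=[u[:,0].min(),u[:,0].max()]
    return np.array(o)-obs[:,0]
r=least_squares(res,[-.32,-.1]);print(r.x,r.fun)
plan([.5,.1,.24],.6); plan([.50,-.395,.15],-.09)
E
```

```text
vice min depth 0.0 crate 0.0
crate front [[ 0.71916324 -0.16140058  0.        ]
 [ 0.71270976 -0.45841339  0.        ]
 [ 0.66866316 -0.35398216  0.        ]]
crate front top [[ 0.70748172 -0.1429345   0.17      ]
 [ 0.70478333 -0.40836072  0.17      ]]
[-0.32966411 -0.11195217] [-0.75543829  0.85278642 -1.1276093   1.0365444 ]
turn [-0.001  0.     0.558] shift [-41.787 -35.749   0.213]
turn [-0.001  0.001  1.248] shift [-61.638 -81.083   9.27 ]
```

```bash
python3 -m pendant '[[[0,0,0.05],[-4,-3.4,0],0.3],[[0,0,0.1],[-7.6,-6.5,0],0.3],[[0,0,0.15],[-11.4,-9.7,0],0.3],[[0,0,0.2],[-15.2,-13,0],0.3],[[0,0,0.25],[-19,-16.2,0],0.3],[[0,0,0.3],[-22.8,-19.5,0],0.3],[[0,0,0.35],[-26.6,-22.7,0],0.3],[[0,0,0.4],[-30.4,-26,0],0.3],[[0,0,0.45],[-34.2,-29.2,0],0.3],[[0,0,0.5],[-38,-32.5,0],0.3],[[0,0,0.55],[-41.8,-35.7,0],0.3],[[0,0,0.55],[-41.8,-35.7,0],0.3],[[0,0,0.55],[-41.8,-35.7,0],0.3]]'; python3 -c "
from h import *
plan([.5,-.395,.15],-.09)"
```

```text
clock: 1.5
tcp_pos: [0.5006, 0.0995, 0.2422]
eef_rot: [-1.459, -2.782, -0.0]
ft_force: [-0.3, 0.9, -0.3]
grip_width: 0.698
turn [-0.    -0.     0.695] shift [-40.65  -28.171   9.209]
```

```bash
python3 -m pendant '[[[0,0,0.06],[-3.4,-2.4,0],0.3],[[0,0,0.12],[-6.8,-4.7,0],0.3],[[0,0,0.18],[-10.2,-7,0],0.3],[[0,0,0.24],[-13.6,-9.4,0],0.3],[[0,0,0.3],[-17,-11.8,0],0.3],[[0,0,0.36],[-20.4,-14.1,0],0.3],[[0,0,0.42],[-23.7,-16.5,0],0.3],[[0,0,0.48],[-27.1,-18.8,0],0.3],[[0,0,0.54],[-30.5,-21.1,0],0.3],[[0,0,0.6],[-33.9,-23.5,0],0.3],[[0,0,0.66],[-37.3,-25.8,1],0.3],[[0,0,0.695],[-40.7,-28.2,3],0.3],[[0,0,0.695],[-40.7,-28.2,6],0.3],[[0,0,0.695],[-40.7,-28.2,9.2],0.3],[[0,0,0.695],[-40.7,-28.2,9.2],0.3]]'; python3 - <<'E'
from h import *
plan([.5,-.395,.054],-.1)
p,d=bot.grab_frame("top")
cv2.imwrite("pics/t1.png",cv2.resize(p[160:310,275:450],None,fx=4,fy=4,interpolation=cv2.INTER_CUBIC))
E
```

```text
clock: 3.0
tcp_pos: [0.5005, -0.3897, 0.1451]
eef_rot: [-2.305, -2.119, 0.001]
ft_force: [0.1, 1.3, -1.3]
grip_width: 0.697
turn [-0.008 -0.007  0.016] shift [-0.592  0.063  9.103]
```

View pics/t1.png

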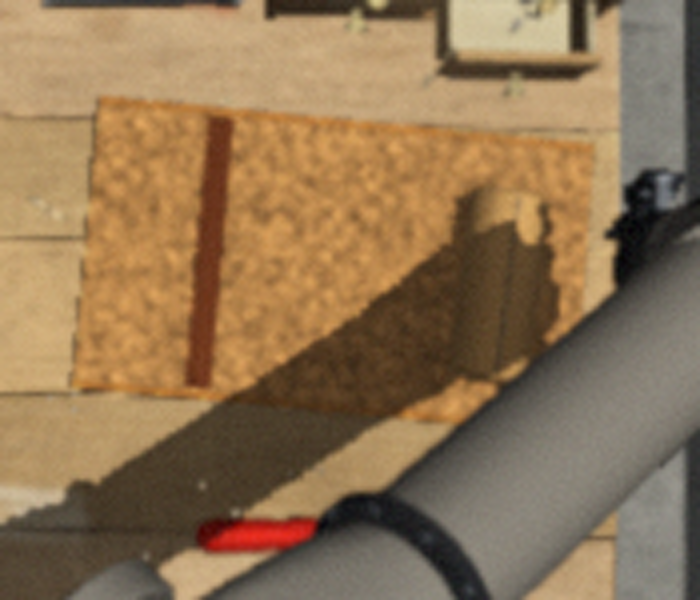

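Blank untouched at around (503,285) in this crop, and the gripper is beyond the board's right edge. I'll descend behind the blank.

```bash
python3 -m pendant '[[[0,0,0],[-0.6,0,2],0.3],[[0,0,0.015],[-0.6,0,4.5],0.3],[[0,0,0.015],[-0.6,0,7],0.3],[[0,0,0.015],[-0.6,0,8.5],0.3],[[0,0,0.015],[-0.6,0,9.1],0.3],[[0,0,0.015],[-0.6,0,9.1],0.3]]'; python3 - <<'E'
from h import *
print(bot.read_state()["ft_force"])
plan([.5,-.375,.054],-.1)
p,d=bot.grab_frame("side")
cv2.imwrite("pics/s1.png",cv2.resize(p[180:310,130:300],None,fx=4.5,fy=4.5,interpolation=cv2.INTER_CUBIC))
E
```

```text
clock: 3.65
tcp_pos: [0.5017, -0.4, 0.0597]
eef_rot: [2.33, 2.106, 0.001]
ft_force: [0.9, -0.2, -0.5]
grip_width: 0.701
[ 0.92925383 -0.16504598 -0.45072264]
turn [ 0.001 -0.    -0.001] shift [ 2.474 -0.422  0.573]
```

View pics/s1.png

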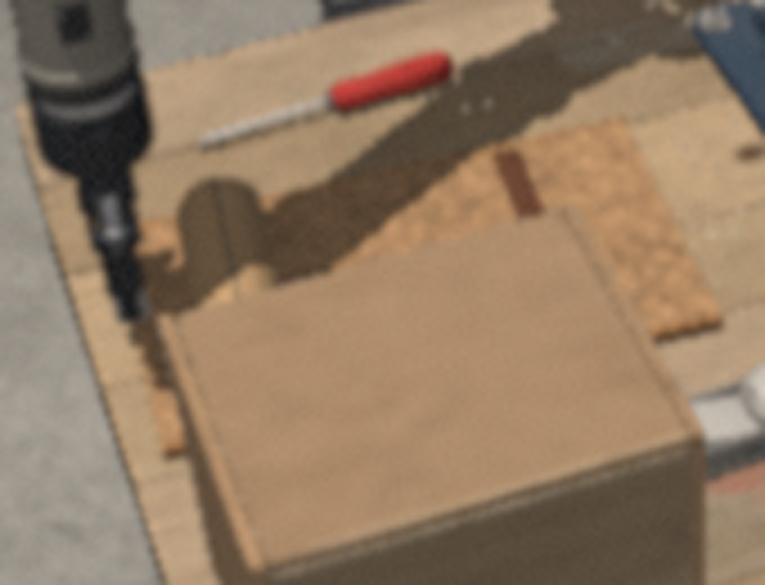

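```bash
python3 - <<'E'
from h import *
for z in(.04,.05,.06,.07): print(z,w2p([[.535,-.403,z],[.545,-.403,z]],"side"))
print(bot.read_state()["tcp_pos"])
E
```

```text
0.04 [[160.22105342 254.13589949]
 [160.99762558 256.35707089]]
0.05 [[159.7025488  251.70715068]
 [160.47892494 253.9271007 ]]
0.06 [[159.18092463 249.25774383]
 [159.95706839 251.47630439]]
0.07 [[158.65617181 246.78748694]
 [159.43204607 249.00448596]]
[ 0.50186122 -0.40058547  0.06035978]
```

```bash
python3 -m pendant '[[[0,0,0],[0.5,0,0.3],0.3],[[0,0,0],[1.1,0,0.7],0.3],[[0,0,0],[1.5,0,0.7],0.3],[[0,0,0],[1.9,0,0.7],0.3],[[0,0,0],[2.2,0,0.7],0.3],[[0,0,0],[2.5,0,0.7],0.3],[[0,0,0],[2.8,0,0.7],0.3],[[0,0,0],[3.1,0,0.7],0.3],[[0,0,0],[3.4,0,0.7],0.3],[[0,0,0],[3.7,0,0.7],0.3],[[0,0,0],[4.0,0,0.7],0.3],[[0,0,0],[4.3,0,0.7],0.3],[[0,0,0],[4.6,0,0.7],0.3],[[0,0,0],[4.9,0,0.7],0.3],[[0,0,0],[5.2,0,0.7],0.3],[[0,0,0],[5.5,0,0.7],0.3]]'; python3 - <<'E'
from h import *
print(bot.read_state()["ft_force"])
p,d=bot.grab_frame("top")
cv2.imwrite("pics/t2.png",cv2.resize(p[160:310,275:450],None,fx=4,fy=4,interpolation=cv2.INTER_CUBIC))
E
```

```text
clock: 5.3
tcp_pos: [0.5066, -0.3454, 0.0523]
eef_rot: [-2.332, -2.105, -0.0]
ft_force: [-1.7, -0.2, 0.4]
grip_width: 0.7
[-1.66339627 -0.24665716  0.4043224 ]
```

View pics/t2.png

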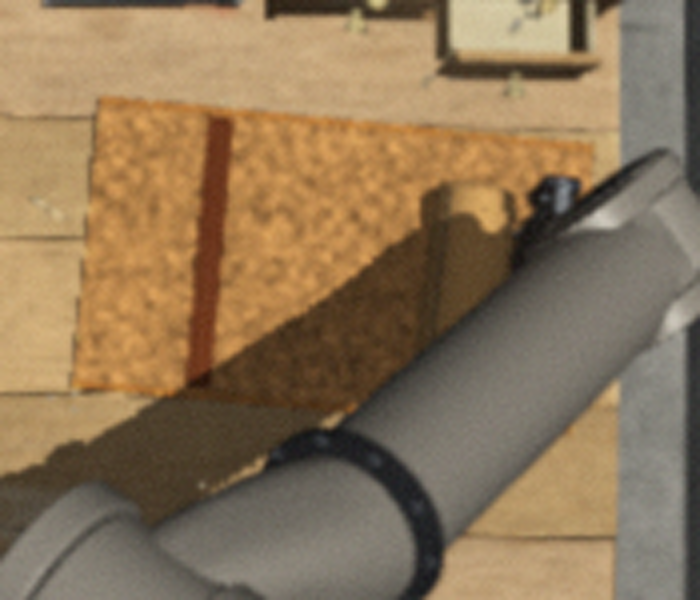

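The blank has turned: its pencil line now shows on the left flank (437,260) and it is about 22 mm on. I'll keep rolling it.

```bash
python3 -m pendant '[[[0,0,0],[0.3,0,0],0.3],[[0,0,0],[0.7,0,0],0.3],[[0,0,0],[1.1,0,0],0.3],[[0,0,0],[1.5,0,0],0.3],[[0,0,-0.003],[1.9,0,0],0.3],[[0,0,-0.005],[2.3,0,0],0.3],[[0,0,-0.007],[2.7,0,0],0.3],[[0,0,-0.01],[3.1,0,0],0.3],[[0,0,-0.01],[3.5,0,0],0.3],[[0,0,-0.01],[3.9,0,0],0.3],[[0,0,-0.01],[4.3,0,0],0.3],[[0,0,-0.01],[4.7,0,0],0.3],[[0,0,-0.01],[5.1,0,0],0.3],[[0,0,-0.01],[5.5,0,0],0.3],[[0,0,-0.01],[5.9,0,0],0.3],[[0,0,-0.01],[6.3,0,0],0.3],[[0,0,-0.01],[6.7,0,0],0.3],[[0,0,-0.01],[7.1,0,0],0.3],[[0,0,-0.01],[7.5,0,0],0.3],[[0,0,-0.01],[7.9,0,0],0.3]]'
python3 -m pendant '[[[0,0,0],[0.3,0,0],0.3],[[0,0,0],[0.7,0,0],0.3],[[0,0,0],[1.1,0,0],0.3],[[0,0,0],[1.5,0,0],0.3],[[0,0,0],[1.9,0,0],0.3],[[0,0,0],[2.3,0,0],0.3],[[0,0,0],[2.7,0,0],0.3],[[0,0,0],[3.1,0,0],0.3],[[0,0,0],[3.5,0,0],0.3],[[0,0,0],[3.9,0,0],0.3],[[0,0,0],[4.3,0,0],0.3],[[0,0,0],[4.7,0,0],0.3],[[0,0,0],[5.1,0,0],0.3],[[0,0,0],[5.5,0,0],0.3],[[0,0,0],[5.9,0,0],0.3],[[0,0,0],[6.3,0,0],0.3],[[0,0,0],[6.7,0,0],0.3],[[0,0,0],[7.1,0,0],0.3],[[0,0,0],[7.1,0,0],0.3]]'; python3 - <<'E'
from h import *
print(bot.read_state()["ft_force"])
p,d=bot.grab_frame("top")
cv2.imwrite("pics/t3.png",cv2.resize(p[160:310,275:450],None,fx=4,fy=4,interpolation=cv2.INTER_CUBIC))
E
```

```text
clock: 7.35
tcp_pos: [0.5147, -0.2667, 0.0523]
eef_rot: [-2.321, -2.117, -0.0]
ft_force: [0.4, -0.5, 0.8]
grip_width: 0.701
clock: 9.25
tcp_pos: [0.5213, -0.1955, 0.0522]
eef_rot: [-2.32, -2.118, -0.001]
ft_force: [0.2, -0.3, -0.1]
grip_width: 0.704
[ 0.2256827  -0.31807105 -0.09881533]
```

View pics/t3.png

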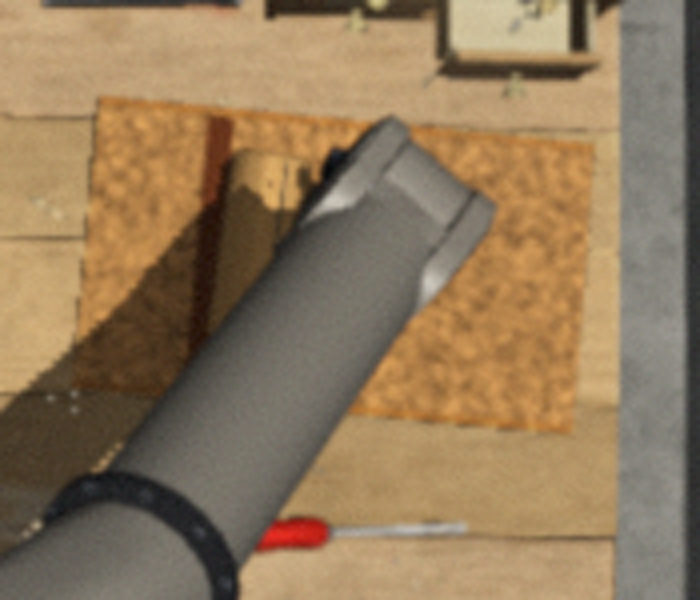

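Blank's far end is now at columns 234–312 (row ~157), and the pencil line is near the top again at (285,165), so it has almost completed one turn. I'll measure how far is left.

```bash
python3 - <<'E'
from h import *
np.set_printoptions(precision=4,suppress=True)
f=lambda a:np.array(a)/4+[275,160]
print("pencil",p2w(f([[287,155],[279,245]]),.071))
for y in(-.17,-.16,-.15):
  o=[]
  for a in(-.085,):
    ax=np.array([np.cos(a),np.sin(a),0]);no=np.array([-ax[1],ax[0],0]);t=np.linspace(0,np.pi,50)
    for s in(.05,.02):
      u=w2p(np.array([.52,y,.042])+s*ax+.03*(np.cos(t)[:,None]*no+np.sin(t)[:,None]*[0,0,1]))
      u=(u-[275,160])*4
      print(y,s,u[u[:,0].argmin()],u[u[:,0].argmax()])
plan([.525,-.153,.0525],-.075)
E
```

```text
pencil [[ 0.5908 -0.1662  0.071 ]
 [ 0.525  -0.1613  0.071 ]]
-0.17 0.05 [252.7191 183.6234] [333.4264 191.9311]
-0.17 0.02 [248.6652 223.7846] [329.523  232.1626]
-0.16 0.05 [239.2407 183.2831] [319.9653 191.5909]
-0.16 0.02 [235.1595 223.4517] [316.0342 231.8328]
-0.15 0.05 [225.755  182.9429] [306.4938 191.2508]
-0.15 0.02 [221.6465 223.1185] [302.5349 231.5025]
turn [-0.    -0.    -0.016] shift [ 4.308 -0.016 -0.025]
```

```bash
python3 -m pendant '[[[0,0,0],[0.3,0,0],0.3],[[0,0,0],[0.6,0,0],0.3],[[0,0,0],[0.9,0,0],0.3],[[0,0,0],[1.2,0,0],0.3],[[0,0,0],[1.5,0,0],0.3],[[0,0,0],[1.8,0,0],0.3],[[0,0,0],[2.1,0,0],0.3],[[0,0,0],[2.4,0,0],0.3],[[0,0,0],[2.6,0,0],0.3],[[0,0,0],[2.8,0,0],0.3],[[0,0,0],[3.0,0,0],0.3],[[0,0,0],[3.15,0,0],0.3],[[0,0,0],[3.3,0,0],0.3],[[0,0,0],[3.4,0,0],0.3],[[0,0,0],[3.5,0,0],0.3],[[0,0,0],[3.5,0,0],0.3],[[0,0,0],[3.5,0,0],0.3]]'
python3 -m pendant '[[[0,0,0],[-1,0,0],0.3],[[0,0,0],[-3,0,0],0.3],[[0,0,0],[-6,0,-1],0.3],[[0,0,0],[-10,0,-3],0.3],[[0,0,0],[-14,0,-6],0.3],[[0,0,0],[-18,0,-9],0.3],[[0,0,0],[-22,0,-12],0.3],[[0,0,0],[-24,0,-12],0.3],[[0,0,0],[-24,0,-12],0.3],[[0,0,0],[-24,0,-12],0.3]]'
python3 - <<'E'
from h import *
p,d=bot.grab_frame("top")
cv2.imwrite("pics/t4.png",cv2.resize(p[170:275,285:400],None,fx=5.5,fy=5.5,interpolation=cv2.INTER_CUBIC))
E
```

```text
clock: 11.0
tcp_pos: [0.5243, -0.1615, 0.0523]
eef_rot: [-2.321, -2.117, -0.0]
ft_force: [-0.5, -0.8, 0.0]
grip_width: 0.699
clock: 12.0
tcp_pos: [0.5015, -0.4008, 0.1718]
eef_rot: [-2.322, -2.114, -0.0]
ft_force: [0.2, 0.5, -0.0]
grip_width: 0.696
```

View pics/t4.png

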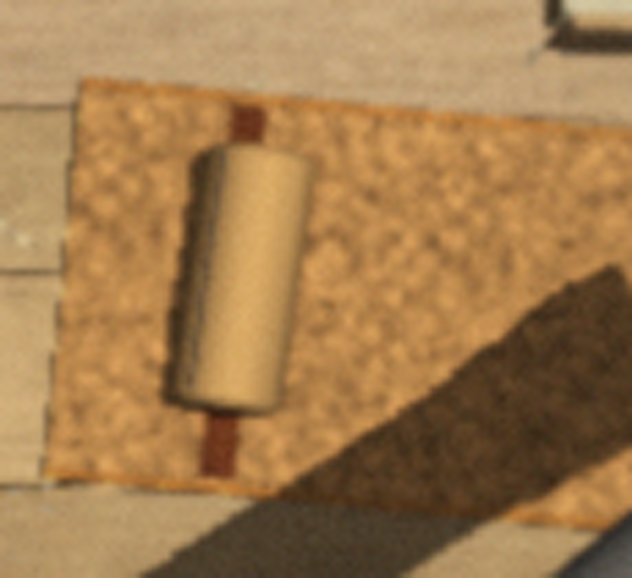

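The blank sits over the band: far end at columns 213–313 (row ~150), near end at columns 177–279 (row ~407). The band emerges at (248,122) and (220,445).

```bash
python3 - <<'E'
from h import *
from scipy.optimize import least_squares
np.set_printoptions(precision=4,suppress=True)
f=lambda a:np.array(a)/5.5+[285,170]
b=p2w(f([[248.5,106],[218.5,475]]),.012)
B=np.array([.524,-.1157]); d=b[0]-b[1]; print("band",b.mean(0),np.arctan2(d[1],d[0]),np.linalg.norm(d))
obs=f([[211,180],[312,180],[182,370],[284,370]])
C=bot.camera_info("top");
def res(v):
    y,a=v; ax=np.array([np.cos(a),np.sin(a),0]);no=np.array([-ax[1],ax[0],0]);t=np.linspace(0,np.pi,60);o=[]
    s=np.linspace(-.07,.07,141)
    P=np.array([.525,y,.042])+s[:,None,None]*ax+.03*(np.cos(t)[:,None]*no+np.sin(t)[:,None]*[0,0,1])[None]
    U=w2p(P.reshape(-1,3)).reshape(141,60,2)
    for k,(u,vv) in enumerate(obs):
        i=U[:,:,0].argmin(1) if k%2==0 else U[:,:,0].argmax(1)
        E=U[np.arange(141),i]; q=np.argsort(E[:,1]); o.append(np.interp(vv,E[q,1],E[q,0])-u)
    return o
r=least_squares(res,[-.12,-.1],diff_step=1e-3);print("blank y@x=.525, heading",r.x,r.fun)
q=p2w(f([[264,150],[228,409]]),.055);print("ends",q,q.mean(0))
y,a=r.x; bm=b.mean(0);ba=np.arctan2(d[1],d[0]);D=np.array([.525,y])-bm[:2]
print("in band y:",D@[-np.sin(ba),np.cos(ba)],"ang",a-ba)
E
```

```text
band [ 0.5243 -0.1159  0.012 ] -0.06332795759293108 0.20309418368106974
blank y@x=.525, heading [-0.12   -0.1264] [-1.1567  0.9769 -0.9529  1.134 ]
ends [[ 0.5961 -0.1274  0.055 ]
 [ 0.4575 -0.1106  0.055 ]] [ 0.5268 -0.119   0.055 ]
in band y: -0.004074978129067527 ang -0.06304427706598034
```

```bash
python3 - <<'E'
from h import *
np.set_printoptions(precision=4,suppress=True)
C=bot.camera_info("top");R=cv2.Rodrigues(C["rvec"])[0]
p,d=bot.grab_frame("top"); p0=cv2.imread("pics/top0.png")
v,u=np.mgrid[190:255,310:350]; z=d[190:255,310:350].ravel()
n=cv2.undistortPoints(np.float64(np.c_[u.ravel(),v.ravel()]).reshape(-1,1,2),C["camera_matrix"],np.array([C["k1"],0,0,0])).reshape(-1,2)
W=(np.c_[n*z[:,None],z]-C["tvec"])@R
W=W[(z>0)&(W[:,2]>.045)&(W[:,2]<.09)]
from scipy.optimize import least_squares
g=lambda q:np.hypot((W[:,1]-q[0]-(W[:,0]-.525)*np.tan(q[1]))*np.cos(q[1]),W[:,2]-q[2])-.03
r=least_squares(g,[-.12,-.1,.042],loss="soft_l1",f_scale=.003);print(len(W),W[:,2].max(),"y,heading,z",r.x,"rms",np.std(g(r.x)),"x",W[:,0].min(),W[:,0].max())
df=np.abs(p.astype(int)-p0).max(2)
print("changes jar/plane/screwdriver/clamp px:",*[(df[a:b,c:e]>60).sum() for a,b,c,e in((145,178,238,268),(140,165,283,337),(285,302,320,395),(255,305,145,183))])
E
```

```text
950 0.08002106924707492 y,heading,z [-0.1167 -0.1245  0.0416] rms 0.0028690830955521883 x 0.45834417136611294 0.599051741265131
changes jar/plane/screwdriver/clamp px: 0 0 648 0
```

```bash
python3 -c "
from workcell import bot
print(bot.hand_in())"
```

```text
the job is handed in; nothing more can be done
None
```

I rolled the blank along the board to the dark band and handed the job in at about 12 s of the 45 s allowed. No verdict came back.

**Method:** I pushed with the two fingertips, part open, on the blank's upper half. The grasp point stayed at about 60 mm, and the blank was never gripped or lifted. It rolled about 210 mm, which is a little over one full turn. The pencil line's position in the pictures fits rolling rather than skidding. I then drew the arm back well clear.

**Last checks:**

| Check | Measured | Limit |
|---|---|---|
| Distance off the band's centre line | about 4 mm short by the picture outline, about 1 mm short by a depth fit | 10 mm |
| Angle to the band | about 0.06 rad | 0.14 rad |
| Middle along the band | within about 5 mm | 40 mm |
| Height of the blank's centre | 41.6 mm | 39 to 46 mm |

The two across-band readings differ by about 3 mm, but both are inside the limit.

**Tools:** The plane, jar and clamp looked unchanged in the last picture. The automatic comparison did flag changes around the screwdriver. I put that down to the arm or its shadow covering it, since it was still in place in the last picture that showed it. I did not check it again after the final push and retreat.

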